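# Move filter discs from the sliding-door case to the holder plate

### The job

Slide open the glass door over the compartment where the steel filter discs lie, pushing it all the way over or under the other door. Take out every disc there is and slide each one along its own lane of the holder plate, under the bar, until it drops flat into the pocket. Finally slide both doors of the case fully shut, and leave the bottles and the beaker where they stand.

Things in the scene. Friction and masses are not known exactly. Their poses are not given: they have to be found in the camera images.
- case: Low white fixed case, 190 (x) x 340 mm (y); origin: centre of underside on the bench; +x away from robot, +y left. Deck at height 34 mm. Compartments: |x| < 87, |y| 34..162 mm, left at +y, right at -y, each free from above beyond |y| = 37 when its door is open; bulkhead between, 61 high. Walls: front/back 77 high, ends 62. Top: two flat glass doors sliding along y, left over right.
- door_left (a joint): Left glass door, over the compartment at case +y, upper track, upper face 74 mm above the bench. 0 = fully shut; grows to 0.125 m (fully open) as it slides to the case's -y, over the right door. 0.45 kg, friction 1.5 N, stays where left; may start up to 12 mm ajar.
- door_right (a joint): Right glass door, over the compartment at case -y, lower track, upper face 67 mm above the bench. 0 = fully shut; grows to 0.125 m (fully open) as it slides to the case's +y, under the left door. 0.45 kg, friction 1.5 N, stays where left; may start up to 12 mm ajar.
- door_left_handle (a point): Middle of the top edge of the left door's handle, an upright aluminium fin on the door near its outer end: 12 mm thick (case y), 56 mm long (case x), top 98 mm above the bench, standing 24 mm proud of its door. When shut the fin is at y = +148 mm of the case. Axes as the case's.
- door_right_handle (a point): Middle of the top edge of the right door's handle, an equal upright fin on the right door near its outer end, top 98 mm above the bench, standing 31 mm proud of its door. When shut it is at y = -148 mm of the case. Axes as the case's.
- mat: Black rubber mat, 150 x 116 x 3 mm, fixed on the deck in the middle of the compartment that holds the discs (left or right: it varies). Origin: centre of its underside; axes as the case's. Discs lie 37 mm above the bench in two rows along y, at x about -37 and +37 mm, kept there by ribs 3 mm high (|x| < 11 and |x| 62..66). The other compartment holds a fixed rack of small caps.
- plate: Fixed aluminium plate 130 (x) x 236 (y) x 14 mm; origin: centre of underside; +x away from robot. Lanes at y -82.5, -27.5, 27.5, 82.5 end in pockets at x = +30. x < -18 is bare landing. Lanes 47 wide between ribs 5 high (x -4..56, flared tips from -18), stop rib 8 high at x = 56. Steel bar over the pockets, x 23..37, 18..24 above the plate face: discs must slide under it.
- pocket0 (a point): Centre of the floor of the round pocket at the end of the lane at plate y = -82.5 mm (rightmost). 47 mm wide, 4 mm deep, its floor 10 mm above the bench; axes as the plate's.
- pocket1 (a point): Centre of the floor of the round pocket at the end of the lane at plate y = -27.5 mm. 47 mm wide, 4 mm deep, its floor 10 mm above the bench; axes as the plate's.
- pocket2 (a point): Centre of the floor of the round pocket at the end of the lane at plate y = +27.5 mm. 47 mm wide, 4 mm deep, its floor 10 mm above the bench; axes as the plate's.
- pocket3 (a point): Centre of the floor of the round pocket at the end of the lane at plate y = +82.5 mm (leftmost). 47 mm wide, 4 mm deep, its floor 10 mm above the bench; axes as the plate's.
- disc0: Plain sintered steel filter disc, 44 mm diameter, 12 mm thick, about 70 g; origin at the centre of its underside as it starts, z along its axis. May be absent; 3 or all 4 of them are present. All discs are alike and any may go in any pocket; either face up. A seated disc stands 8 mm above the plate's surface.
- disc0_center (a point): Centre of disc0: 6 mm from either face.
- disc1: Plain sintered steel filter disc, 44 mm diameter, 12 mm thick, about 70 g; origin at the centre of its underside as it starts, z along its axis. May be absent; 3 or all 4 of them are present. All discs are alike and any may go in any pocket; either face up. A seated disc stands 8 mm above the plate's surface.
- disc1_center (a point): Centre of disc1: 6 mm from either face.
- disc2: Plain sintered steel filter disc, 44 mm diameter, 12 mm thick, about 70 g; origin at the centre of its underside as it starts, z along its axis. May be absent; 3 or all 4 of them are present. All discs are alike and any may go in any pocket; either face up. A seated disc stands 8 mm above the plate's surface.
- disc2_center (a point): Centre of disc2: 6 mm from either face.
- disc3: Plain sintered steel filter disc, 44 mm diameter, 12 mm thick, about 70 g; origin at the centre of its underside as it starts, z along its axis. May be absent; 3 or all 4 of them are present. All discs are alike and any may go in any pocket; either face up. A seated disc stands 8 mm above the plate's surface.
- disc3_center (a point): Centre of disc3: 6 mm from either face.
- beaker: Bystander: glass beaker, 70 mm wide, 75 mm high, origin at its base.
- reagent_bottle: Bystander: amber bottle with blue cap, 70 mm wide, 105 mm high, origin at its base.
- wash_bottle: Bystander: white bottle with red cap, 64 mm wide, 115 mm high, origin at its base.

How it is judged:
By the outcome, as a careful person would: the job done as asked, in the order asked, and still so for the second after the job is handed in, with the robot touching nothing.
Of disc0, disc1, disc2, disc3 only 3 to 4 are there at a start; the rules pass over those that are not, and their reading is None.
At some moment in a run one of disc0, disc1, disc2, disc3 may be knocked a few centimetres aside while the robot is not near it.
Once in a run the grip may slacken for a moment while it holds something.
It also fails if it takes over 210 s, if anything falls off the work surface, if the arm or the gripper's body presses on something with over 40 N, if the wrist force passes 120 N, or if a joint passes its speed limit or range.

### The arm

A 6-joint arm with a two-finger parallel gripper is mounted at the origin on the work surface. World frame = base frame: x ahead of the robot, y to its left, z up, the work surface at z = 0. Lengths are in m, angles in rad, forces in N, time in s.
With the tool pointing down it reaches from about 0.25 to 0.775 m from the base axis. Payload 4 kg.
Tool frame: the origin (TCP) lies at the very end of the fingers, on their centre line; the grasp point (between the pads) lies 19 mm behind it; z points along the fingers, y is the line along which they close (so a half turn about z gives the same grasp; the last joint's range is limited). The gripper opens to 94 mm and grips with 3 to 60 N. Pads are 16 mm wide; open, the fingers measure 119 mm over their backs; the gripper's body (75 mm by 177 mm) begins 78 mm behind the grasp point.
Start: joints at [-1.328, 0.087, 1.371, -0, 1.684, -0.103], TCP at [0.186, -0.517, 0.206] pointing down, gripper open.
Joint ranges: [-3.1, 3.1], [-0.76, 2.03], [0.27, 2.55], [-1.08, 4.22], [0.17, 2.65], [-2.57, 2.57]. Speed limits (rad/s): [2.79, 2.79, 3.14, 3.14, 3.14, 3.14].

### API

Orientations are given as [roll, pitch, yaw] about the fixed x, y, z axes, in that order (R = Rz(yaw) Ry(pitch) Rx(roll)).
In Python, from bench import robot gives the robot as it stands. The module is installed in compiled form; this text tells all that it offers.
- The arm moves only by the tool move_arm, never from a script. Its argument "deltas" is one flat list of numbers, 7 for each row, row after row: the turn, a rotation vector about the tool's x, y, z in rad, then the shift along the tool's x, y, z in cm, then the closure, from -1 (fully open) to 1 (shut). A call has 1 to 8 rows; each row is the pose to reach, as a shift and turn from the pose commanded when the call began, along the tool's axes at that moment; what a row does not reach only later rows make up. A row lasts 1/10 s, in which the tool goes at most 50 mm and 8.59 degrees, less where a joint would pass 70% of its speed; a pose out of reach is approached as far as the arm can. A call with a gripper value outside its range is refused whole. The fingers move at their own pace and stop on an object; the grip force is fixed at half the most. Time passes only in rows, so rows that repeat a pose let the fingers close. It gives the time, the measured TCP pose, the force, the opening and the grip force at its end, in the units of the state.
- robot.get_obs(): the state, without advancing time (a new reading comes with each control period).
- robot.snapshot(name): name is "scene" or "top" or "wrist"; returns a dict with "image" (420x560x3 uint8, red, green, blue), "depth" (420x560 float32, m along the optical axis (not along the pixel's ray), 0 where there is no reading), "fov_y" (degrees; the focal length in pixels is half the picture's height over the tangent of half this angle, whatever the lens; pixels are square), "cx", "cy" (the principal point, pixels), "origin" and "orientation" of the camera in the world; the wrist camera has in their place "T_tool_cam" (4x4, takes a point from camera to tool coordinates, whose origin is the TCP and whose axes are the flange's). Camera axes: x right, y up, looking along -z (the intrinsics and any distortion apply to the point x, -y, -z); pixel columns grow to the right and rows downward; lengths in m; the calibration is good to about 2 mm. A picture is of the moment at which its call begins: read the wrist's pose just before it.
- robot.close_job(): hands the job in; it is judged then, once.
The state is a dict: "time": time; "joint_positions": joint angles; "qvel": joint speeds; "joint_torque": joint torques, N m; "tool_pos": TCP position; "ee_rot": TCP orientation; "wrist_force": force on the tool from outside, world axes, zero at the start; "wrist_torque": the same for the moment, N m; "width": finger opening in m; "finger_force": force on a finger pad.
Only numpy, scipy, OpenCV 4.12 (cv2) and the standard library are available. Lean on these libraries where they do the work, as an engineer would, in place of code of your own. Each camera call takes 0.05 s, during which the arm holds its last target. There are 200 camera calls.

## Working session

There is one attempt and no reset: what is moved stays moved. The work goes in short steps, Python scripts to look and compute and a tool call to move; the robot and the scene stay as the last step left them, time stands still between calls to the robot, and variables do not carry over. Pictures are saved under pics/ and viewed, at most 14 in all, crops included, and the job is handed in when it is done.

Besides the shell and the picture viewer there is one more tool, called after ">>>" by a JSON object that holds its "name" and its "arguments". move_arm: Moves the arm, as the interface text tells. Its arguments: {"type":"object","properties":{"deltas":{"type":"array","items":{"type":"number"}}},"required":["deltas"]}

```bash
mkdir -p pics
cat > h.py <<'E'
import numpy as np, cv2
from bench import robot
from scipy.spatial.transform import Rotation as R
def snap(n):
    o=robot.get_obs(); s=robot.snapshot(n)
    if n=="wrist":
        T=np.eye(4);T[:3,:3]=R.from_euler('xyz',o['ee_rot']).as_matrix() if len(o['ee_rot'])==3 else R.from_quat(o['ee_rot']).as_matrix()
        T[:3,3]=o['tool_pos'];s['T']=T@np.array(s['T_tool_cam'])
    else:
        T=np.eye(4);q=np.array(s['orientation'])
        T[:3,:3]=R.from_euler('xyz',q).as_matrix() if q.size==3 else (q if q.size==9 else R.from_quat(q).as_matrix())
        T[:3,3]=s['origin'];s['T']=T
    s['f']=210/np.tan(np.radians(s['fov_y'])/2)
    return s
def save(s,name): cv2.imwrite('pics/'+name,cv2.cvtColor(s['image'],cv2.COLOR_RGB2BGR))
def ray(s,u,v):
    d=np.array([(u-s['cx'])/s['f'],-(v-s['cy'])/s['f'],-1.]); return s['T'][:3,3],s['T'][:3,:3]@d
def onz(s,u,v,z):
    o,d=ray(s,u,v); return o+d*(z-o[2])/d[2]
def pts(s):
    v,u=np.mgrid[0:420,0:560]; D=s['depth']
    P=np.stack([(u-s['cx'])/s['f']*D,-(v-s['cy'])/s['f']*D,-D],-1)
    return P@s['T'][:3,:3].T+s['T'][:3,3]
E
python3 - <<'E'
from h import *
print(robot.get_obs())
for n in("top","scene"):
    s=snap(n);save(s,n+'0.png');print({k:v for k,v in s.items() if k not in('image','depth')})
    np.savez(''+n+'0.npz',P=pts(s),image=s['image'])
E
```

```text
{'time': 0.0, 'joint_positions': array([-1.32812876e+00,  8.80003428e-02,  1.37221862e+00, -4.29387670e-06,
        1.68358440e+00, -1.03105357e-01]), 'qvel': array([ 0.00014886, -0.00054403,  0.00034318,  0.00118117, -0.00151002,
        0.00077335]), 'joint_torque': array([-4.73478376e-04, -3.40185142e+01, -3.02428973e+01,  7.17785326e-02,
        3.29101668e-02, -1.61146631e-04]), 'tool_pos': array([ 0.18627131, -0.51693221,  0.20429747]), 'ee_rot': array([-3.13939325e+00, -2.23286421e-04,  3.45772203e-01]), 'wrist_force': array([ 0.00541313, -0.19596304,  0.61806305]), 'wrist_torque': array([ 0.01356692, -0.03966118,  0.02037549]), 'finger_force': 0.0, 'width': 0.09399843595252826}
{'fov_y': 54.31636769408283, 'cx': 273.25996212179376, 'cy': 213.3238790866079, 'origin': array([ 0.46563541, -0.01173997,  0.94968648]), 'orientation': array([ 0.17818451, -0.00251292, -1.59645474]), 'T': array([[-0.02565552,  0.98385458, -0.17712133,  0.46563541],
       [-0.99966768, -0.02480415,  0.0070196 , -0.01173997],
       [ 0.00251292,  0.17724256,  0.98416399,  0.94968648],
       [ 0.        ,  0.        ,  0.        ,  1.        ]]), 'f': np.float64(409.35038776387034)}
{'fov_y': 57.97381134879137, 'cx': 281.74746371602447, 'cy': 209.17552936739017, 'origin': array([ 1.21155729, -0.48395164,  0.63288622]), 'orientation': array([0.95667555, 0.01885286, 0.87138019]), 'T': array([[ 0.64365661, -0.43103078,  0.6323912 ,  1.21155729],
       [ 0.76508221,  0.38275656, -0.51782877, -0.48395164],
       [-0.01885174,  0.81713517,  0.57613777,  0.63288622],
       [ 0.        ,  0.        ,  0.        ,  1.        ]]), 'f': np.float64(379.05430418224546)}
```

View pics/top0.png

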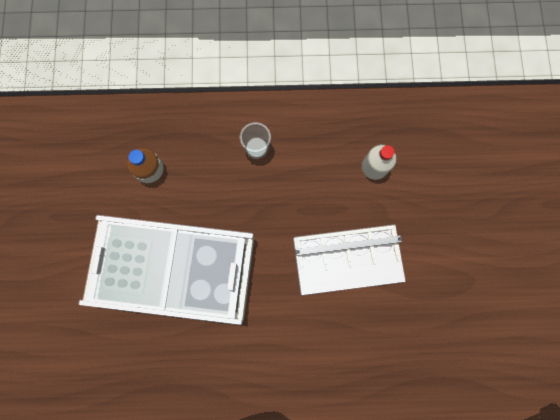

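View pics/scene0.png

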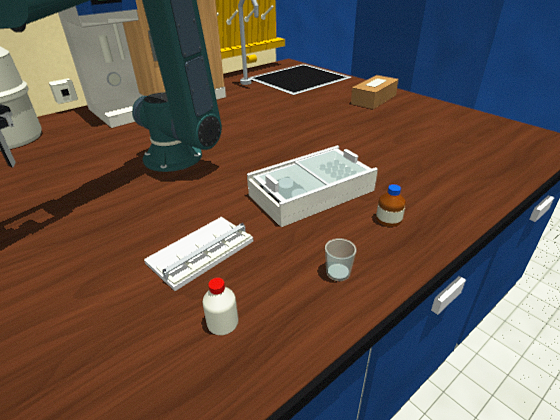

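The top view shows the case at (170,270), with three discs in its right compartment at (206,255), (201,289) and (223,293). The left fin is at (100,261), the right fin at (234,277), and the plate at (350,260). The scene view agrees; the bystanders stand beyond both.

Run:
```python
from h import *
s=snap("top");im=s['image'];P=pts(s)
hsv=cv2.cvtColor(im,cv2.COLOR_RGB2HSV)
m=((hsv[...,1]<60)&(hsv[...,2]>110)).astype(np.uint8)
m[:205]=0
def rect(m,z,x0,x1,name):
    k=m.copy();k[:,:x0]=0;k[:,x1:]=0
    n,l,st,c=cv2.connectedComponentsWithStats(k);i=1+st[1:,4].argmax()
    cs,_=cv2.findContours((l==i).astype(np.uint8),0,2);c=max(cs,key=cv2.contourArea)[:,0]
    h=cv2.convexHull(c)
    q=np.array([onz(s,u,v,z)[:2] for u,v in c],np.float32)
    r=cv2.minAreaRect(q);print(name,r,'\n px',cv2.minAreaRect(c)[0],'\n approx',[ (p.tolist(),onz(s,*p,z)[:2].round(4)) for p in cv2.approxPolyDP(h,4,True)[:,0]])
rect(m,.075,60,270,'case');rect(m,.014,280,420,'plate')
# depth checks
Z=P[...,2]
for a in [(101,250),(100,268),(234,277),(206,255),(201,289),(223,293),(350,275),(350,245),(170,270),(140,225),(228,258)]:
    print(a,P[a[1],a[0]].round(4))
for nm,lo,hi,x0,x1 in[('fins',.088,.105,60,270),('walls',.070,.083,60,270),('bar',.034,.042,280,420)]:
    k=(Z>lo)&(Z<hi);k[:200]=0;k[:,:x0]=0;k[:,x1:]=0
    n,l,st,c=cv2.connectedComponentsWithStats(k.astype(np.uint8))
    for i in range(1,n):
        if st[i,4]>15:
            q=P[l==i];print(nm,st[i],q.mean(0).round(4),cv2.minAreaRect(q[:,:2].astype(np.float32)))
cv2.imwrite('pics/c.png',cv2.resize(cv2.cvtColor(im[205:335,70:420],cv2.COLOR_RGB2BGR),None,fx=2.28,fy=2.28,interpolation=cv2.INTER_CUBIC))
```

```text
case ((0.5107190608978271, 0.20996233820915222), (0.34553834795951843, 0.1937274932861328), 81.79458618164062) 
 px (166.0099639892578, 268.8182678222656) 
 approx [([96, 215], array([0.629 , 0.3661])), ([252, 233], array([0.5812, 0.0289])), ([241, 323], array([0.394 , 0.0547])), ([80, 305], array([0.4391, 0.3897]))]
plate ((0.5244754552841187, -0.1903713345527649), (0.13404284417629242, 0.24640057981014252), 5.705299377441406) 
 px (349.40771484375, 259.2615661621094) 
 approx [([395, 225], array([ 0.5995, -0.2991])), ([405, 281], array([ 0.4714, -0.3117])), ([301, 294], array([ 0.4486, -0.0759])), ([294, 237], array([ 0.5775, -0.0647]))]
(101, 250) [0.5507 0.343  0.0958]
(100, 268) [0.5143 0.3488 0.0823]
(234, 277) [0.488  0.0665 0.0961]
(206, 255) [0.5372 0.1292 0.0653]
(201, 289) [0.4654 0.1396 0.0647]
(223, 293) [0.4559 0.0929 0.0648]
(350, 275) [ 0.488  -0.1887  0.0118]
(350, 245) [ 0.5537 -0.1879  0.0368]
(170, 270) [0.5068 0.2042 0.0728]
(140, 225) [0.6053 0.2713 0.0716]
(228, 258) [0.5296 0.0819 0.065 ]
fins [ 91 247  12  27 193] [0.5303 0.3507 0.0958] ((0.5305121541023254, 0.351188987493515), (0.013467524200677872, 0.05549153313040733), 81.67057800292969)
fins [227 263  10  27 164] [0.4902 0.0712 0.0968] ((0.49030601978302, 0.07152324169874191), (0.012365413829684258, 0.054093532264232635), 82.4021987915039)
walls [  79  216  174  109 7440] [0.5165 0.2681 0.0738] ((0.5102211236953735, 0.21050605177879333), (0.3412819802761078, 0.1904004067182541), 81.7770004272461)
bar [297 236 105  19 645] [ 0.5535 -0.1861  0.0373] ((0.5534637570381165, -0.18559321761131287), (0.014157170429825783, 0.23593206703662872), 5.693666458129883)
```

View pics/c.png

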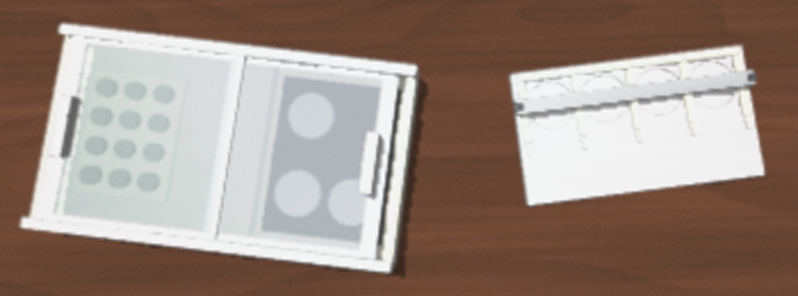

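The enlarged view shows the same three discs, with the upper-right mat position empty. The right fin is at (371,165), and the lanes open toward the robot. Depth fits the case and plate sizes well.

```bash
cat >> h.py <<'E'
def frame(c,deg):
    a=np.radians(deg);M=np.array([[np.cos(a),-np.sin(a)],[np.sin(a),np.cos(a)]])
    return lambda x,y:np.array(c)+M@[x,y], lambda X,Y:M.T@(np.array([X,Y])-c)
case,incase=frame((.5102,.2105),-8.2)
plate,inplate=frame((.5236,-.1886),5.7)
def go(*wps,start=None):
    """deltas from the current pose to each (xy,z,yaw_deg)"""
    o=robot.get_obs();p=o['tool_pos'];yaw=o['ee_rot'][2]
    if start is not None: p=np.r_[start[0],start[1]];yaw=np.radians(start[2])
    M=R.from_euler('xyz',[np.pi,0,yaw]).as_matrix()
    for xy,z,d in wps:
        print('turn z %.3f'%(-(np.radians(d)-yaw)),'shift cm',(M.T@(np.r_[xy,z]-p)*100).round(2))
E
python3 - <<'E'
from h import *
s=snap("top")
for n,a in zip('abc',[(206,255),(201,289),(223,293)]):
    print(n,incase(*onz(s,*a,.049)[:2]).round(4), inplate(0,0) if 0 else '')
C=81.8
go((case(0,-.18),.15,C),(case(0,-.18),.08,C))
go((case(0,-.0415),.08,C),start=(case(0,-.18),.08,C))
E
```

```text
a [ 0.0393 -0.0739] 
b [-0.0346 -0.0739] 
c [-0.0374 -0.1223] 
turn z -1.082 shift cm [ 46.68 -41.59   5.48]
turn z -1.082 shift cm [ 46.68 -41.59  12.48]
turn z -0.000 shift cm [13.85 -0.   -0.  ]
```

>>> {"name": "move_arm", "arguments": {"deltas": [0,0,-1.082,28,-25,2,1,0,0,-1.082,28,-25,2,1,0,0,-1.082,28,-25,2,1,0,0,-1.082,28,-25,2,1,0,0,-1.082,28,-25,2,1,0,0,-1.082,28,-25,2,1,0,0,-1.082,28,-25,2,1,0,0,-1.082,28,-25,2,1]}}

```text
time: 1.0
tool_pos: [0.3659, -0.1842, 0.1853]
ee_rot: [3.141, -0.001, 1.434]
wrist_force: [-0.3, -0.1, -0.4]
width: 0.0333
finger_force: 0.0
```

Run:
```python
from h import *
C=81.8
go((case(0,-.18),.15,C),(case(0,-.18),.08,C));print(robot.get_obs()['width'])
```

```text
turn z 0.007 shift cm [23.06  8.81  3.53]
turn z 0.007 shift cm [23.06  8.81 10.53]
0.03333287275428237
```

>>> {"name": "move_arm", "arguments": {"deltas": [0,0,0,23.1,8.8,3.5,1,0,0,0,23.1,8.8,3.5,1,0,0,0,23.1,8.8,3.5,1,0,0,0,23.1,8.8,3.5,1,0,0,0,23.1,8.8,3.5,1,0,0,0,23.1,8.8,10.5,1,0,0,0,23.1,8.8,10.5,1,0,0,0,23.1,8.8,10.5,1]}}

```text
time: 1.8
tool_pos: [0.4819, 0.0295, 0.0761]
ee_rot: [-3.132, 0.001, 1.429]
wrist_force: [-0.4, -0.2, -0.4]
width: 0.0004
finger_force: 0.0
```

Run:
```python
from h import *
o=robot.get_obs();print(o['tool_pos'],incase(*o['tool_pos'][:2]),o['width'],o['wrist_force'])
```

```text
[0.48186662 0.02951636 0.07614253] [-0.0022302  -0.18317447] 0.00044206892139881656 [-0.40718681 -0.17132049 -0.44887222]
```

>>> {"name": "move_arm", "arguments": {"deltas": [0,0,0,2,0,0,1,0,0,0,4,0,0,1,0,0,0,6,0,0,1,0,0,0,8,0,0,1,0,0,0,10,0,0,1,0,0,0,12,0,0,1,0,0,0,13.3,0,0,1,0,0,0,13.8,0,0,1]}}

```text
time: 2.6
tool_pos: [0.5057, 0.1659, 0.082]
ee_rot: [3.139, -0.0, 1.428]
wrist_force: [-1.0, -1.4, 1.4]
width: 0.0006
finger_force: 0.8
```

>>> {"name": "move_arm", "arguments": {"deltas": [0,0,0,0.3,0,0,1,0,0,0,0.6,0,0,1,0,0,0,0.6,0,0,1]}}

```text
time: 2.9
tool_pos: [0.506, 0.1713, 0.0808]
ee_rot: [3.141, -0.001, 1.427]
wrist_force: [-0.4, -0.1, -0.6]
width: 0.0006
finger_force: 0.0
```

Run:
```python
from h import *
o=robot.get_obs();print(o['tool_pos'],incase(*o['tool_pos'][:2]),o['width'],o['wrist_force'])
s=snap("top");P=pts(s);k=(P[...,2]>.088)&(P[...,2]<.105);k[:200]=0;k[:,270:]=0
save(s,'t1.png')
n,l,st,c=cv2.connectedComponentsWithStats(k.astype(np.uint8))
for i in range(1,n):
  if st[i,4]>15: q=P[l==i].mean(0);print(st[i],q,incase(*q[:2]))
```

```text
[0.50598151 0.17132197 0.08083462] [ 0.00141256 -0.03937916] 0.0006199368880491095 [-0.37273888 -0.11320303 -0.60350157]
```

>>> {"name": "move_arm", "arguments": {"deltas": [0,0,0,0.3,0,0,1,0,0,0,0.5,0,0,1,0,0,0,0.7,0,0,1,0,0,0,0.7,0,0,1]}}

```text
time: 3.35
tool_pos: [0.5058, 0.1728, 0.0805]
ee_rot: [-3.14, 0.012, 1.426]
wrist_force: [-2.8, -13.2, 4.4]
width: 0.0003
finger_force: 6.9
```

Run:
```python
from h import *
s=snap("scene");P=pts(s);k=(P[...,2]>.09)&(P[...,2]<.101)
save(s,'s1.png');s=snap("wrist");save(s,'w1.png')
```

```text
(no output)
```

View pics/w1.png

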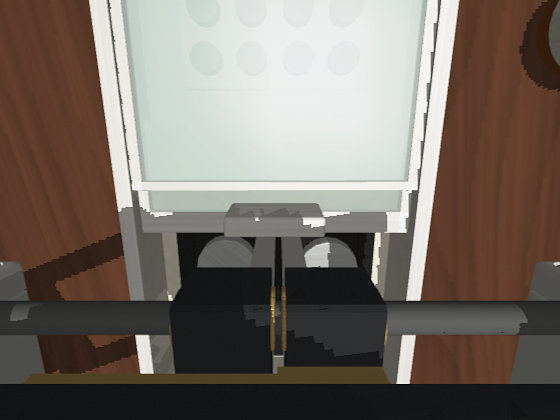

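The wrist view shows the right door under the left one, the fin at (275,215), and discs beyond the fingers at (225,250) and (330,250). The 13 N contact force confirms the stop.

>>> {"name": "move_arm", "arguments": {"deltas": [0,0,0,-1.5,0,0,1,0,0,0,-3,0,-5,1,0,0,0,-7,0,-10,1,0,0,0,-11,0,-14,-0.2,0,0,0,-11,0,-14,-0.2,0,0,0,-11,0,-14,-0.2]}}

```text
time: 4.05
tool_pos: [0.4925, 0.0679, 0.2241]
ee_rot: [3.134, -0.002, 1.425]
wrist_force: [-0.6, 0.9, -0.5]
width: 0.021
finger_force: 0.0
```

```bash
cat >> h.py <<'E'
def discs(s,z=.049,half=(.02,.08)):
    """discs by height in the open compartment: top faces 49 mm up"""
    P=pts(s);D=s['depth'];k=((D>0)&(abs(P[...,2]-z)<.006))
    L=np.stack([P[...,0]-.5102,P[...,1]-.2105],-1)@np.array([[np.cos(np.radians(-8.2)),-np.sin(np.radians(-8.2))],[np.sin(np.radians(-8.2)),np.cos(np.radians(-8.2))]])
    k&=(abs(L[...,0])<.085)&(L[...,1]<-.036)&(L[...,1]>-.163)
    k=cv2.morphologyEx(k.astype(np.uint8),cv2.MORPH_OPEN,np.ones((5,5)))
    n,l,st,c=cv2.connectedComponentsWithStats(k)
    for i in range(1,n):
        if st[i,4]>60:
            q=np.r_[L[l==i].T,[P[...,2][l==i]]];(cx,cy),r=cv2.minEnclosingCircle(q[:2].T.astype(np.float32))
            print('disc case xy',round(cx,4),round(cy,4),'r',round(r,4),'z',q[2].mean().round(4),st[i])
E
python3 - <<'E'
from h import *
s=snap("wrist");save(s,'w2.png');discs(s)
o=robot.get_obs();print(o['tool_pos'],incase(*o['tool_pos'][:2]),o['width'])
E
```

```text
disc case xy -0.0385 -0.0716 r 0.0219 z 0.0491 [ 221  101   39   40 1250]
disc case xy 0.0362 -0.0736 r 0.0219 z 0.0492 [ 289  103   39   40 1225]
disc case xy -0.0407 -0.1236 r 0.022 z 0.0491 [ 221  149   38   38 1148]
[0.49159458 0.06901767 0.22154651] [ 0.00176427 -0.14268952] 0.02471332665194413
```

View pics/w2.png

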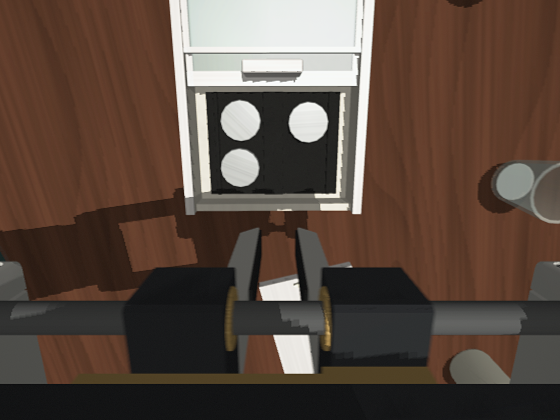

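The view shows three discs at (240,120), (308,122) and (240,168), with the rest of the mat empty. Radius and height match the given sizes.

Run:
```python
from h import *
C=81.8
go((case(-.0395,-.123),.10,C),(case(-.0395,-.123),.043,C))
```

```text
turn z -0.002 shift cm [ 1.96 -4.13 12.15]
turn z -0.002 shift cm [ 1.96 -4.13 17.85]
```

>>> {"name": "move_arm", "arguments": {"deltas": [0,0,0,2,-4.1,4,-0.25,0,0,0,2,-4.1,8,-0.25,0,0,0,2,-4.1,12,-0.25,0,0,0,2,-4.1,14,-0.25,0,0,0,2,-4.1,14,-0.25,0,0,0,2,-4.1,14,-0.25]}}

```text
time: 4.7
tool_pos: [0.4524, 0.0958, 0.0793]
ee_rot: [-3.139, 0.0, 1.429]
wrist_force: [1.2, -0.9, 0.2]
width: 0.0589
finger_force: 0.0
```

Run:
```python
from h import *
C=81.8
o=robot.get_obs();print(incase(*o['tool_pos'][:2]),o['tool_pos'],o['width'])
go((case(-.0395,-.123),.042,C))
```

```text
[-0.04087012 -0.12181921] [0.45237279 0.0957555  0.07927202] 0.05892873074888686
turn z 0.001 shift cm [-0.12  0.14  3.73]
```

>>> {"name": "move_arm", "arguments": {"deltas": [0,0,0,0,0.1,2,-0.25,0,0,0,0,0.1,3.7,-0.25,0,0,0,0,0.1,3.7,-0.25,0,0,0,0,0.1,3.7,0.4,0,0,0,0,0.1,3.7,0.4,0,0,0,0,0.1,3.7,0.4,0,0,0,0,0.1,3.7,0.4]}}

```text
time: 5.4
tool_pos: [0.4555, 0.0951, 0.0452]
ee_rot: [3.139, -0.001, 1.428]
wrist_force: [-0.5, 1.2, 5.5]
width: 0.0426
finger_force: 30.0
```

Run:
```python
from h import *
o=robot.get_obs();print(incase(*o['tool_pos'][:2]),o['tool_pos'],o['width'],o['finger_force'],o['wrist_force'])
print(robot.get_obs()['ee_rot'])
P=95.7
go((plate(-.03,.0275),.12,P),(plate(-.03,-.0275),.12,P),(plate(-.03,-.0825),.12,P))
```

```text
[-0.03772095 -0.12207413] [0.4554534  0.09505403 0.04519574] 0.04257213424135893 30.005161464214325 [-0.4850761   1.16322999  5.50025422]
[ 3.13856802e+00 -8.93695511e-04  1.42780551e+00]
turn z -0.242 shift cm [-25.16   7.21  -7.48]
turn z -0.242 shift cm [-30.49   8.54  -7.48]
turn z -0.242 shift cm [-35.83   9.86  -7.48]
```

>>> {"name": "move_arm", "arguments": {"deltas": [0,0,0,0,-0.1,0,-0.2,0,0,0,0,-0.1,0,-0.2,0,0,0,0,-0.1,0,-0.2]}}

```text
time: 5.7
tool_pos: [0.4528, 0.0949, 0.043]
ee_rot: [-3.141, 0.0, 1.428]
wrist_force: [-0.4, -0.0, 0.6]
width: 0.0566
finger_force: 0.0
```

Run:
```python
from h import *
o=robot.get_obs();print(incase(*o['tool_pos'][:2]),o['tool_pos'],o['width'],o['finger_force'],o['wrist_force'])
s=snap("wrist");save(s,'w3.png')
```

```text
[-0.04028849 -0.12262789] [0.45283312 0.09487214 0.04304336] 0.056630449775402596 0.0 [-0.38141577 -0.00217169  0.61604701]
```

View pics/w3.png

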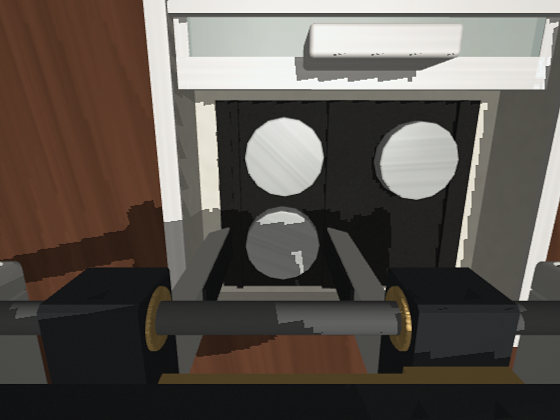

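The view shows the open fingers straddling the disc at (282,243), with both fingertips clear of its neighbours at (284,157) and (416,160).

>>> {"name": "move_arm", "arguments": {"deltas": [0,0,0,0,0.1,0.2,-0.2,0,0,0,0,0.1,0.2,-0.2,0,0,0,0,0.1,0.2,0.2,0,0,0,0,0.1,0.2,0.2,0,0,0,0,0.1,0.2,0.2,0,0,0,0,0.1,0.2,0.2]}}

```text
time: 6.35
tool_pos: [0.4542, 0.0948, 0.0414]
ee_rot: [-3.141, 0.0, 1.428]
wrist_force: [0.4, 1.0, -0.3]
width: 0.043
finger_force: 30.0
```

Run:
```python
from h import *
o=robot.get_obs();print(incase(*o['tool_pos'][:2]),o['tool_pos'],o['width'],o['finger_force'],o['wrist_force'])
```

```text
[-0.03897073 -0.12249609] [0.45415621 0.09481464 0.04138368] 0.04303192956109905 29.99985158443451 [ 0.4307838   0.95623009 -0.26748794]
```

>>> {"name": "move_arm", "arguments": {"deltas": [0,0,0,0,0,-3,0.2,0,0,0,0,0,-7,0.2,0,0,0,0,0,-10,0.2,0,0,0,0,0,-10,0.2]}}

```text
time: 6.75
tool_pos: [0.4574, 0.0951, 0.1467]
ee_rot: [3.131, -0.002, 1.428]
wrist_force: [0.6, 0.4, -1.4]
width: 0.0431
finger_force: 30.0
```

Run:
```python
from h import *
o=robot.get_obs();print(o['tool_pos'],o['width'],o['finger_force'],o['wrist_force'])
go((plate(-.03,-.0275),.10,95.7))
```

```text
[0.45740521 0.09513339 0.14670595] 0.043101623769605885 29.999810457229614 [ 0.5606427   0.41476078 -1.40147481]
turn z -0.242 shift cm [-30.53   8.34   4.67]
```

>>> {"name": "move_arm", "arguments": {"deltas": [0,0,-0.05,-5,1.4,0,0.2,0,0,-0.1,-10,2.8,0,0.2,0,0,-0.15,-14.5,4,0,0.2,0,0,-0.2,-19,5.2,0,0.2,0,0,-0.242,-23,6.3,1,0.2,0,0,-0.242,-27,7.4,2,0.2,0,0,-0.242,-30.5,8.4,4,0.2,0,0,-0.242,-30.5,8.4,4,0.2]}}

```text
time: 7.55
tool_pos: [0.4912, -0.2218, 0.0962]
ee_rot: [-3.134, -0.003, 1.665]
wrist_force: [-1.0, -0.1, -1.3]
width: 0.043
finger_force: 30.0
```

>>> {"name": "move_arm", "arguments": {"deltas": [0,0,0,0,0,1,0.2,0,0,0,0,0,2,0.2,0,0,0,0,0,2,0.2,0,0,0,0,0,2,0.2]}}

```text
time: 7.95
tool_pos: [0.4939, -0.2178, 0.0813]
ee_rot: [-3.141, -0.0, 1.672]
wrist_force: [0.1, 0.2, 1.1]
width: 0.0426
finger_force: 30.0
```

Run:
```python
from h import *
o=robot.get_obs();print(o['tool_pos'],inplate(*o['tool_pos'][:2]),o['width'],o['finger_force'],o['wrist_force'])
go((plate(-.03,-.0275),.04,95.7),(plate(-.03,-.0275),.019,95.7))
```

```text
[ 0.49385952 -0.21775177  0.08134737] [-0.03248877 -0.02605382] 0.04256108210031172 29.999822080135345 [0.11957885 0.17716609 1.05366505]
turn z 0.001 shift cm [-0.14  0.25  4.13]
turn z 0.001 shift cm [-0.14  0.25  6.23]
```

>>> {"name": "move_arm", "arguments": {"deltas": [0,0,0,-0.1,0.2,2.5,0.2,0,0,0,-0.1,0.2,4.5,0.2,0,0,0,-0.1,0.2,5.5,0.2,0,0,0,-0.1,0.2,6.1,0.2,0,0,0,-0.1,0.2,6.1,0.2,0,0,0,-0.1,0.2,6.1,0.2]}}

```text
time: 8.55
tool_pos: [0.4967, -0.2201, 0.0215]
ee_rot: [3.14, 0.001, 1.67]
wrist_force: [1.0, -0.1, -0.9]
width: 0.0431
finger_force: 30.0
```

Run:
```python
from h import *
o=robot.get_obs();print(o['tool_pos'],inplate(*o['tool_pos'][:2]),o['width'],o['finger_force'],o['wrist_force'])
s=snap("wrist");save(s,'w4.png')
```

```text
[ 0.49673251 -0.22010991  0.02154685] [-0.02986421 -0.02868564] 0.04309507339925422 29.999794363975525 [ 1.02182993 -0.07387046 -0.88380945]
```

View pics/w4.png

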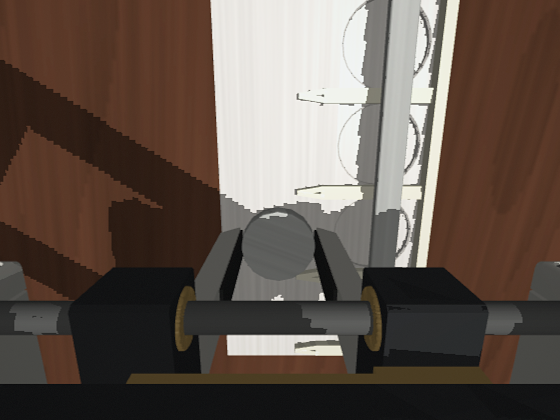

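The view shows the disc held flat at (279,243), with its front entering the second lane between ribs at rows 190 and 270.

>>> {"name": "move_arm", "arguments": {"deltas": [0,0,0,0.1,0,0.3,0.2,0,0,0,0.1,0,0.3,0.2,0,0,0,0.1,0,0.3,-0.25,0,0,0,0.1,0,0.3,-0.25,0,0,0,0.1,0,0.3,-0.25,0,0,0,0.1,0,-4,-0.25,0,0,0,0.1,0,-4,0.5,0,0,0,0.1,-5,-4,1]}}

```text
time: 9.4
tool_pos: [0.4502, -0.2248, 0.0614]
ee_rot: [3.137, 0.003, 1.673]
wrist_force: [-2.0, -0.3, 0.2]
width: 0.0461
finger_force: 0.0
```

```bash
cat >> h.py <<'E'
def pdiscs(s,zs=(.020,.031)):
    P=pts(s);a=np.radians(5.7);L=np.stack([P[...,0]-.5236,P[...,1]+.1886],-1)@np.array([[np.cos(a),-np.sin(a)],[np.sin(a),np.cos(a)]])
    k=(P[...,2]>zs[0])&(P[...,2]<zs[1])&(abs(L[...,0])<.054)&(abs(L[...,1])<.115)&(s['depth']>0)
    k=cv2.morphologyEx(k.astype(np.uint8),cv2.MORPH_OPEN,np.ones((3,3)))
    n,l,st,c=cv2.connectedComponentsWithStats(k)
    for i in range(1,n):
        if st[i,4]>40:
            q=L[l==i];(cx,cy),r=cv2.minEnclosingCircle(q.astype(np.float32))
            print('pdisc',round(cx,4),round(cy,4),'r',round(r,4),'x',q[:,0].min().round(4),q[:,0].max().round(4),'z',np.median(P[...,2][l==i]).round(4))
E
python3 - <<'E'
from h import *
o=robot.get_obs();print(o['tool_pos'],inplate(*o['tool_pos'][:2]),o['width'],o['finger_force'],o['wrist_force'])
pdiscs(snap("wrist"))
E
```

```text
[ 0.45018792 -0.22477721  0.06139664] [-0.07664221 -0.02870706] 0.04609151027195111 0.0 [-1.97287463 -0.2781153   0.21605404]
pdisc 0.0233 0.1137 r 0.0031 x 0.0205 0.0261 z 0.0242
pdisc -0.0313 -0.0283 r 0.0221 x -0.053 -0.0095 z 0.0262
```

Run:
```python
from h import *
go((plate(-.082,-.0279),.0175,95.7))
```

```text
turn z 0.000 shift cm [-0.28  0.68  3.98]
```

>>> {"name": "move_arm", "arguments": {"deltas": [0,0,0,-0.1,0.7,2,1,0,0,0,-0.1,0.7,4,1,0,0,0,-0.1,0.7,4,1,0,0,0,-0.1,0.7,4,1,0,0,0,-0.1,0.7,4,1,0,0,0,-0.1,0.7,4,1]}}

```text
time: 10.05
tool_pos: [0.454, -0.2245, 0.0215]
ee_rot: [3.14, 0.001, 1.67]
wrist_force: [-0.2, -0.6, -0.7]
width: 0.0006
finger_force: 0.0
```

Run:
```python
from h import *
o=robot.get_obs();print(o['tool_pos'],inplate(*o['tool_pos'][:2]),o['width'],o['finger_force'],o['wrist_force'])
go((plate(-.0045,-.0275),.0175,95.7))
```

```text
[ 0.45395293 -0.2244644   0.02154488] [-0.07286475 -0.02876974] 0.0005539487253200311 0.0 [-0.17888272 -0.60098741 -0.66042566]
turn z -0.000 shift cm [0.13 6.84 0.4 ]
```

>>> {"name": "move_arm", "arguments": {"deltas": [0,0,0,0.1,0,0.4,1,0,0,0,0.1,1,0.4,1,0,0,0,0.1,1.8,0.4,1,0,0,0,0.1,2.6,0.4,1,0,0,0,0.1,3.4,0.4,1,0,0,0,0.1,4.2,0.4,1,0,0,0,0.1,4.9,0.4,1,0,0,0,0.1,5.4,0.4,1]}}

```text
time: 10.85
tool_pos: [0.5079, -0.2178, 0.0166]
ee_rot: [3.141, 0.001, 1.67]
wrist_force: [-0.0, 0.7, 0.1]
width: -0.0
finger_force: 0.4
```

>>> {"name": "move_arm", "arguments": {"deltas": [0,0,0,0,0.2,0,1,0,0,0,0,0.4,0,1,0,0,0,0,0.6,0,1,0,0,0,0,0.8,0,1,0,0,0,0,1.0,0,1,0,0,0,0,1.1,0,1,0,0,0,0,1.1,0,1]}}

```text
time: 11.55
tool_pos: [0.518, -0.2167, 0.0165]
ee_rot: [3.141, 0.0, 1.67]
wrist_force: [0.1, -0.5, 0.1]
width: 0.0007
finger_force: 0.0
```

Run:
```python
from h import *
o=robot.get_obs();print(o['tool_pos'],inplate(*o['tool_pos'][:2]),o['width'],o['finger_force'],o['wrist_force'])
s=snap("wrist");save(s,'w5.png');pdiscs(s)
```

```text
[ 0.51802617 -0.21668435  0.01645967] [-0.0083356 -0.0273919] 0.0006632657543289315 0.02215921471361071 [ 0.14417058 -0.45211179  0.10646476]
pdisc 0.0037 -0.0224 r 0.0256 x -0.0215 0.0231 z 0.026
pdisc 0.0396 -0.0275 r 0.0139 x 0.0388 0.0461 z 0.0228
```

View pics/w5.png

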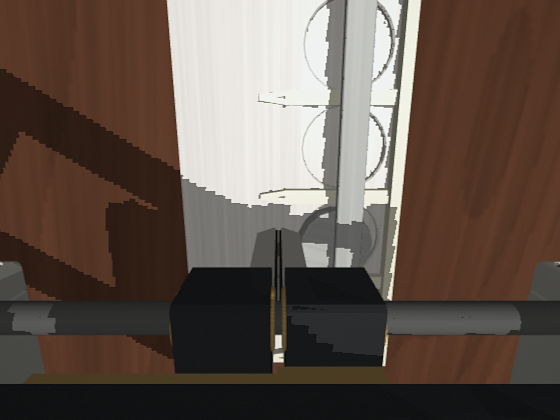

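The view shows the disc under the bar at (338,235), about 4–6 mm short of its pocket; push on slowly.

>>> {"name": "move_arm", "arguments": {"deltas": [0,0,0,0,0.15,0,1,0,0,0,0,0.3,0,1,0,0,0,0,0.45,0,1,0,0,0,0,0.55,0,1,0,0,0,0,0.55,0,1]}}

```text
time: 12.1
tool_pos: [0.5236, -0.2161, 0.0165]
ee_rot: [3.141, 0.0, 1.67]
wrist_force: [-0.3, -0.5, 1.0]
width: 0.0005
finger_force: 0.0
```

Run:
```python
from h import *
o=robot.get_obs();print(o['tool_pos'],inplate(*o['tool_pos'][:2]),o['width'],o['finger_force'],o['wrist_force'])
pdiscs(snap("wrist"));pdiscs(snap("scene"))
```

```text
[ 0.52355576 -0.21612663  0.0165473 ] [-0.00277796 -0.02738613] 0.0005306355787104314 0.0 [-0.29679452 -0.487973    0.9754169 ]
pdisc 0.0069 -0.0244 r 0.0238 x -0.016 0.0228 z 0.0223
pdisc 0.0411 -0.0261 r 0.0165 x 0.0386 0.0493 z 0.0222
pdisc 0.0401 -0.0244 r 0.0155 x 0.0263 0.052 z 0.0213
```

Everything now reads 22 mm high with the far edge at x=52 mm, so the disc is seated. On to the next.

Run:
```python
from h import *
go((plate(-.03,-.0275),.14,95.7),(case(-.037,-.0725),.12,81.8))
```

```text
turn z -0.000 shift cm [-1.000e-02 -2.700e+00 -1.235e+01]
turn z 0.242 shift cm [ 36.43  -2.42 -10.35]
```

>>> {"name": "move_arm", "arguments": {"deltas": [0,0,0,0,-2,0,1,0,0,0,0,-3,-5,0.5,0,0,0,0,-3,-10,0.2,0,0,0.1,5,-3,-12.3,-0.25,0,0,0.2,10,-3,-12.3,-0.25,0,0,0.242,15,-3,-12.3,-0.25,0,0,0.242,20,-2.7,-12.3,-0.25,0,0,0.242,24.5,-2.5,-12.3,-0.25]}}

```text
time: 13.0
tool_pos: [0.4738, 0.0268, 0.1399]
ee_rot: [3.14, -0.0, 1.427]
wrist_force: [1.1, -0.1, 0.3]
width: 0.0529
finger_force: 0.0
```

Run:
```python
from h import *
go((case(-.037,-.0725),.09,81.8),(case(-.037,-.0725),.041,81.8));print(robot.get_obs()['width'],robot.get_obs()['tool_pos'])
discs(snap("wrist"))
```

```text
turn z -0.001 shift cm [11.44 -2.72  4.99]
turn z -0.001 shift cm [11.44 -2.72  9.89]
0.05288830988717316 [0.4737974  0.02684844 0.13992478]
disc case xy -0.0383 -0.0715 r 0.0221 z 0.0491 [ 217   35   54   59 2447]
disc case xy 0.0362 -0.0738 r 0.0219 z 0.0491 [ 309   38   54   58 2466]
```

>>> {"name": "move_arm", "arguments": {"deltas": [0,0,0,4,-1,0,-0.25,0,0,0,8,-2,1,-0.25,0,0,0,11.6,-2.6,4,-0.25,0,0,0,11.6,-2.6,6,-0.25,0,0,0,11.6,-2.6,6,-0.25,0,0,0,11.6,-2.6,6,-0.25]}}

```text
time: 13.65
tool_pos: [0.465, 0.1433, 0.0796]
ee_rot: [-3.141, 0.0, 1.428]
wrist_force: [0.1, -0.4, 0.7]
width: 0.0589
finger_force: 0.0
```

Run:
```python
from h import *
go((case(-.037,-.0725),.041,81.8));print(robot.get_obs()['width'],robot.get_obs()['tool_pos'])
```

```text
turn z -0.000 shift cm [ 0.05 -0.19  3.86]
0.058886912234028 [0.46501025 0.14328708 0.07964211]
```

>>> {"name": "move_arm", "arguments": {"deltas": [0,0,0,0,-0.2,2,-0.25,0,0,0,0,-0.2,3.8,-0.25,0,0,0,0,-0.2,3.8,-0.25,0,0,0,0,-0.2,3.8,-0.25,0,0,0,0,-0.2,3.9,0.2,0,0,0,0,-0.2,3.9,0.2,0,0,0,0,-0.2,3.9,0.2,0,0,0,0,-0.2,3.9,0.2]}}

```text
time: 14.45
tool_pos: [0.4637, 0.1439, 0.0415]
ee_rot: [3.14, -0.0, 1.428]
wrist_force: [-0.4, -0.3, 4.4]
width: 0.0428
finger_force: 30.0
```

Run:
```python
from h import *
o=robot.get_obs();print(incase(*o['tool_pos'][:2]),o['tool_pos'],o['width'],o['finger_force'],o['wrist_force'])
go((plate(-.03,.0275),.14,95.7),(plate(-.03,.0275),.07,95.7))
```

```text
[-0.03656999 -0.07258693] [0.4636509  0.14387112 0.04150051] 0.04284987612169184 30.002350509166718 [-0.40414321 -0.31781146  4.35983344]
turn z -0.243 shift cm [-30.1    7.1   -9.85]
turn z -0.243 shift cm [-30.1    7.1   -2.85]
```

>>> {"name": "move_arm", "arguments": {"deltas": [0,0,0,0,0,-3,0.2,0,0,0,0,0,-7,0.2,0,0,0,-2,0,-9.8,0.2,0,0,-0.1,-6,1.4,-9.8,0.2,0,0,-0.2,-11,2.6,-9.8,0.2,0,0,-0.243,-16,3.8,-9.8,0.2,0,0,-0.243,-21,5,-9.8,0.2,0,0,-0.243,-26,6.1,-9.8,0.2]}}

```text
time: 15.25
tool_pos: [0.4856, -0.1184, 0.1382]
ee_rot: [3.142, -0.0, 1.671]
wrist_force: [0.7, 0.3, -0.9]
width: 0.0431
finger_force: 30.0
```

Run:
```python
from h import *
o=robot.get_obs();print(o['tool_pos'],o['width'],o['finger_force'],o['wrist_force'])
go((plate(-.03,.0275),.06,95.7),(plate(-.03,.0275),.019,95.7))
```

```text
[ 0.48563591 -0.11837896  0.13823999] 0.04314140782942647 30.000456869602203 [ 0.71649181  0.27214817 -0.93720371]
turn z 0.001 shift cm [-4.61  0.08  7.82]
turn z 0.001 shift cm [-4.61  0.08 11.92]
```

>>> {"name": "move_arm", "arguments": {"deltas": [0,0,0,-3,0.1,1,0.2,0,0,0,-4.5,0.1,4,0.2,0,0,0,-4.5,0.1,7.8,0.2,0,0,0,-4.5,0.1,9.5,0.2,0,0,0,-4.5,0.1,9.5,0.2,0,0,0,-4.5,0.1,9.5,0.2]}}

```text
time: 15.85
tool_pos: [0.4914, -0.1613, 0.0436]
ee_rot: [-3.141, -0.0, 1.671]
wrist_force: [-0.5, -0.4, -0.8]
width: 0.0428
finger_force: 30.0
```

Run:
```python
from h import *
o=robot.get_obs();print(inplate(*o['tool_pos'][:2]),o['tool_pos'],o['width'],o['finger_force'],o['wrist_force'])
go((plate(-.03,.0275),.019,95.7))
```

```text
[-0.02928714  0.03040448] [ 0.49143791 -0.16125464  0.04357519] 0.042798879630858 29.9991238117218 [-0.52218985 -0.38613002 -0.75014173]
turn z 0.001 shift cm [-0.29 -0.07  2.46]
```

>>> {"name": "move_arm", "arguments": {"deltas": [0,0,0,-0.25,0,1.2,0.2,0,0,0,-0.25,0,2.0,0.2,0,0,0,-0.25,0,2.4,0.2,0,0,0,-0.25,0,2.5,0.2,0,0,0,-0.25,0,2.5,0.2,0,0,0,-0.25,0,2.5,-0.25,0,0,0,-0.25,0,2.5,-0.25,0,0,0,-0.25,0,2.5,-0.25]}}

```text
time: 16.65
tool_pos: [0.4919, -0.1639, 0.0187]
ee_rot: [3.141, 0.0, 1.671]
wrist_force: [-0.0, 0.1, -0.7]
width: 0.0584
finger_force: 0.0
```

>>> {"name": "move_arm", "arguments": {"deltas": [0,0,0,0,0,-2,-0.25,0,0,0,0,0,-4,0,0,0,0,0,-3,-4,1,0,0,0,0,-5.5,-4,1,0,0,0,0,-5.5,-4,1,0,0,0,0,-5.5,-4,1,0,0,0,0,-5.5,-4,1]}}

```text
time: 17.35
tool_pos: [0.4379, -0.1695, 0.0587]
ee_rot: [3.141, 0.0, 1.671]
wrist_force: [0.1, 0.3, 0.5]
width: 0.0144
finger_force: 0.0
```

Run:
```python
from h import *
o=robot.get_obs();print(inplate(*o['tool_pos'][:2]),o['tool_pos'],o['width'],o['finger_force'],o['wrist_force'])
pdiscs(snap("wrist"))
go((plate(-.080,.0275),.0175,95.7))
```

```text
[-0.08341157  0.02756706] [ 0.4378629  -0.16945366  0.05869294] 0.014364551836799461 0.0 [0.13741166 0.3455129  0.54870884]
pdisc -0.0311 0.0295 r 0.0219 x -0.0529 -0.0095 z 0.0262
pdisc 0.0235 -0.0204 r 0.0154 x 0.0083 0.0272 z 0.0222
pdisc 0.0459 -0.0257 r 0.0098 x 0.0437 0.0496 z 0.0222
turn z 0.001 shift cm [-0.01  0.34  4.11]
```

>>> {"name": "move_arm", "arguments": {"deltas": [0,0,0,0.05,0.3,2,1,0,0,0,0.05,0.3,4.1,1,0,0,0,0.05,0.3,4.1,1,0,0,0,0.05,1,4.1,1,0,0,0,0.05,1.8,4.1,1,0,0,0,0.05,2.6,4.1,1,0,0,0,0.05,3.4,4.1,1,0,0,0,0.05,4.2,4.1,1]}}

```text
time: 18.2
tool_pos: [0.4793, -0.1649, 0.0184]
ee_rot: [-3.141, 0.001, 1.671]
wrist_force: [-4.3, -0.6, 5.5]
width: 0.0006
finger_force: 3.1
```

>>> {"name": "move_arm", "arguments": {"deltas": [0,0,0,0,0.8,0,1,0,0,0,0,1.5,0,1,0,0,0,0,2.0,0,1,0,0,0,0,2.3,0,1,0,0,0,0,2.6,0,1,0,0,0,0,2.8,0,1,0,0,0,0,3.0,0,1,0,0,0,0,3.2,0,1]}}

```text
time: 19.0
tool_pos: [0.5107, -0.1617, 0.0182]
ee_rot: [-3.141, 0.001, 1.671]
wrist_force: [-4.4, -1.0, 5.6]
width: 0.0005
finger_force: 3.6
```

Run:
```python
from h import *
o=robot.get_obs();print(inplate(*o['tool_pos'][:2]),o['tool_pos'],o['width'],o['finger_force'],o['wrist_force'])
pdiscs(snap("wrist"));pdiscs(snap("scene"))
go((plate(-.003,.0275),.0175,95.7))
```

```text
[-0.01019846  0.02802575] [ 0.51066845 -0.16172573  0.01816531] 0.0005040190231980066 3.615908771753311 [-4.39626334 -0.95399185  5.57336322]
pdisc 0.0034 0.0344 r 0.026 x -0.0223 0.0232 z 0.0262
pdisc 0.0395 0.0307 r 0.007 x 0.038 0.0411 z 0.0262
pdisc 0.0347 0.0282 r 0.0173 x 0.0307 0.0452 z 0.0245
turn z 0.001 shift cm [-0.05  0.7   0.06]
```

>>> {"name": "move_arm", "arguments": {"deltas": [0,0,0,0,0.2,0.1,1,0,0,0,0,0.35,0.1,1,0,0,0,0,0.5,0.1,1,0,0,0,0,0.65,0.1,1,0,0,0,0,0.75,0.1,1,0,0,0,0,0.75,0.1,1]}}

```text
time: 19.7
tool_pos: [0.5187, -0.1604, 0.0162]
ee_rot: [3.141, -0.0, 1.671]
wrist_force: [0.6, -0.0, -0.7]
width: 0.0002
finger_force: 0.0
```

Run:
```python
from h import *
o=robot.get_obs();print(inplate(*o['tool_pos'][:2]),o['tool_pos'],o['width'],o['finger_force'],o['wrist_force'])
pdiscs(snap("wrist"));pdiscs(snap("scene"))
go((plate(-.003,.0275),.0175,95.7))
```

```text
[-0.0021099   0.02858518] [ 0.51866146 -0.16036571  0.01615751] 0.0001927992746774324 0.0 [ 0.58056201 -0.00252946 -0.69751138]
pdisc 0.0075 0.0326 r 0.0234 x -0.0153 0.0228 z 0.0224
pdisc 0.0396 0.0309 r 0.0168 x 0.0386 0.049 z 0.0222
pdisc 0.0377 -0.0274 r 0.0194 x 0.0253 0.0492 z 0.0212
turn z 0.001 shift cm [-0.12 -0.04 -0.16]
```

Second disc seated (22 mm high, no force). Third disc next.

Run:
```python
from h import *
go((case(.0375,-.0745),.12,81.8))
```

```text
turn z 0.243 shift cm [ 28.84   4.76 -10.41]
```

>>> {"name": "move_arm", "arguments": {"deltas": [0,0,0,0,-2,0,1,0,0,0,0,-3,-5,0.5,0,0,0,0,-3,-10,0.2,0,0,0.1,5,-2,-12,-0.25,0,0,0.2,10,-0.5,-12,-0.25,0,0,0.243,15,1,-12,-0.25,0,0,0.243,19,2.5,-12,-0.25,0,0,0.243,20,3,-12,-0.25]}}

```text
time: 20.6
tool_pos: [0.5281, 0.0459, 0.1362]
ee_rot: [-3.142, -0.002, 1.433]
wrist_force: [0.4, -0.1, -0.6]
width: 0.053
finger_force: 0.0
```

Run:
```python
from h import *
discs(snap("wrist"))
go((case(.0375,-.0745),.09,81.8),(case(.0375,-.0745),.041,81.8));print(robot.get_obs()['width'],robot.get_obs()['tool_pos'])
```

```text
disc case xy 0.0364 -0.0737 r 0.0219 z 0.0492 [ 248   74   52   55 2287]
turn z 0.005 shift cm [ 8.62 -0.36  4.6 ]
turn z 0.005 shift cm [ 8.62 -0.36  9.5 ]
0.05662494096704393 [0.52841846 0.0455106  0.13600357]
```

>>> {"name": "move_arm", "arguments": {"deltas": [0,0,0.004,4,-0.2,0,-0.25,0,0,0.004,8.6,-0.4,2,-0.25,0,0,0.004,8.6,-0.4,5,-0.25,0,0,0.004,8.6,-0.4,5.7,-0.25,0,0,0.004,8.6,-0.4,5.7,-0.25,0,0,0.004,8.6,-0.4,5.7,-0.25]}}

```text
time: 21.25
tool_pos: [0.5369, 0.1256, 0.0804]
ee_rot: [3.14, 0.0, 1.422]
wrist_force: [0.1, -0.0, -0.2]
width: 0.0587
finger_force: 0.0
```

Run:
```python
from h import *
go((case(.037,-.0742),.041,81.8));print(robot.get_obs()['width'],robot.get_obs()['tool_pos'])
```

```text
turn z -0.006 shift cm [ 0.6  -0.15  3.94]
0.058654248262192996 [0.53685708 0.1256072  0.0803787 ]
```

>>> {"name": "move_arm", "arguments": {"deltas": [0,0,-0.005,0.4,-0.15,2,-0.25,0,0,-0.005,0.4,-0.15,3.9,-0.25,0,0,-0.005,0.4,-0.15,3.9,-0.25,0,0,-0.005,0.4,-0.15,3.9,-0.25,0,0,-0.005,0.4,-0.15,3.95,0.2,0,0,-0.005,0.4,-0.15,3.95,0.2,0,0,-0.005,0.4,-0.15,3.95,0.2,0,0,-0.005,0.4,-0.15,3.95,0.2]}}

```text
time: 22.05
tool_pos: [0.5358, 0.131, 0.0408]
ee_rot: [3.14, 0.0, 1.429]
wrist_force: [0.1, -1.3, 2.4]
width: 0.0434
finger_force: 30.0
```

Run:
```python
from h import *
o=robot.get_obs();print(incase(*o['tool_pos'][:2]),o['tool_pos'],o['width'],o['finger_force'],o['wrist_force'])
go((plate(-.03,.0825),.14,95.7),(plate(-.03,.0825),.07,95.7))
```

```text
[ 0.036647   -0.07508091] [0.53576362 0.13095978 0.04079524] 0.043377725402754155 30.001021921634674 [ 0.06132539 -1.2716513   2.35901133]
turn z -0.242 shift cm [-24.51  -1.57  -9.92]
turn z -0.242 shift cm [-24.51  -1.57  -2.92]
```

>>> {"name": "move_arm", "arguments": {"deltas": [0,0,0,0,0,-3,0.2,0,0,0,0,0,-7,0.2,0,0,0,-2,0,-9.8,0.2,0,0,-0.1,-6,-0.4,-9.8,0.2,0,0,-0.2,-11,-0.8,-9.8,0.2,0,0,-0.242,-16,-1.2,-9.8,0.2,0,0,-0.242,-20,-1.5,-9.8,0.2,0,0,-0.242,-23,-1.6,-9.8,0.2]}}

```text
time: 22.85
tool_pos: [0.4857, -0.0963, 0.1377]
ee_rot: [-3.141, 0.0, 1.669]
wrist_force: [-0.0, 0.4, -0.9]
width: 0.043
finger_force: 30.0
```

Run:
```python
from h import *
o=robot.get_obs();print(o['tool_pos'],o['width'],o['finger_force'],o['wrist_force'])
go((plate(-.03,.0825),.06,95.7),(plate(-.03,.0825),.019,95.7))
```

```text
[ 0.48572127 -0.09626935  0.13771294] 0.043044504840752916 30.0003182888031 [-0.02554964  0.36974223 -0.90090557]
turn z -0.001 shift cm [-1.31 -0.15  7.77]
turn z -0.001 shift cm [-1.31 -0.15 11.87]
```

>>> {"name": "move_arm", "arguments": {"deltas": [0,0,0,-1.4,-0.1,3,0.2,0,0,0,-1.4,-0.1,6,0.2,0,0,0,-1.4,-0.1,9,0.2,0,0,0,-1.4,-0.1,9.5,0.2,0,0,0,-1.4,-0.1,9.5,0.2,0,0,0,-1.4,-0.1,9.5,0.2]}}

```text
time: 23.45
tool_pos: [0.4884, -0.1084, 0.0445]
ee_rot: [3.139, 0.001, 1.671]
wrist_force: [-0.6, -0.0, -0.6]
width: 0.0431
finger_force: 30.0
```

Run:
```python
from h import *
o=robot.get_obs();print(inplate(*o['tool_pos'][:2]),o['tool_pos'],o['width'],o['finger_force'],o['wrist_force'])
go((plate(-.03,.0825),.019,95.7))
```

```text
[-0.02708417  0.08329043] [ 0.48837736 -0.10841139  0.04451478] 0.04310850136055918 29.999475181102753 [-0.57355803 -0.02240711 -0.57576203]
turn z 0.001 shift cm [-0.08 -0.29  2.55]
```

>>> {"name": "move_arm", "arguments": {"deltas": [0,0,0,-0.1,-0.3,1.2,0.2,0,0,0,-0.1,-0.3,2.0,0.2,0,0,0,-0.1,-0.3,2.4,0.2,0,0,0,-0.1,-0.3,2.6,0.2,0,0,0,-0.1,-0.3,2.6,0.2,0,0,0,-0.1,-0.3,2.6,-0.25,0,0,0,-0.1,-0.3,2.6,-0.25,0,0,0,-0.1,-0.3,2.6,-0.25]}}

```text
time: 24.25
tool_pos: [0.4846, -0.1096, 0.0169]
ee_rot: [3.141, 0.0, 1.671]
wrist_force: [-0.4, 0.1, 0.2]
width: 0.0582
finger_force: 0.0
```

>>> {"name": "move_arm", "arguments": {"deltas": [0,0,0,0,0,-2,-0.25,0,0,0,0,0,-4,0,0,0,0,0,-3,-4,1,0,0,0,0,-5.5,-4,1,0,0,0,0,-5.5,-4,1,0,0,0,0,-5.5,-4,1,0,0,0,0,-5.5,-4,1]}}

```text
time: 24.95
tool_pos: [0.4306, -0.1152, 0.0571]
ee_rot: [3.141, 0.0, 1.671]
wrist_force: [0.5, -0.8, 0.8]
width: 0.0143
finger_force: 0.0
```

Run:
```python
from h import *
o=robot.get_obs();print(inplate(*o['tool_pos'][:2]),o['tool_pos'],o['width'],o['finger_force'],o['wrist_force'])
pdiscs(snap("wrist"))
go((plate(-.080,.0825),.0165,95.7))
```

```text
[-0.08523274  0.08230669] [ 0.43061401 -0.11516556  0.05711794] 0.014268914329962634 0.0 [ 0.52009793 -0.83723978  0.76206309]
pdisc -0.0334 0.0847 r 0.0221 x -0.054 -0.0117 z 0.0262
pdisc 0.0227 0.036 r 0.0161 x 0.0069 0.0268 z 0.0222
pdisc 0.0458 0.0307 r 0.01 x 0.044 0.0489 z 0.0222
pdisc 0.0242 -0.0188 r 0.0088 x 0.0235 0.027 z 0.0223
pdisc 0.0448 -0.0265 r 0.011 x 0.0441 0.0495 z 0.0222
pdisc 0.025 -0.0357 r 0.0068 x 0.0234 0.0268 z 0.0224
turn z 0.001 shift cm [0.02 0.52 4.06]
```

>>> {"name": "move_arm", "arguments": {"deltas": [0,0,0,0.1,0.3,2,1,0,0,0,0.1,0.3,4.1,1,0,0,0,0.1,0.3,4.1,1,0,0,0,0.1,1,4.1,1,0,0,0,0.1,1.8,4.1,1,0,0,0,0.1,2.6,4.1,1,0,0,0,0.1,3.4,4.1,1,0,0,0,0.1,4.2,4.1,1]}}

```text
time: 25.8
tool_pos: [0.4721, -0.1101, 0.0168]
ee_rot: [-3.141, 0.001, 1.671]
wrist_force: [-2.5, -0.1, 4.5]
width: 0.0008
finger_force: 2.8
```

>>> {"name": "move_arm", "arguments": {"deltas": [0,0,0,0,0.8,0,1,0,0,0,0,1.5,0,1,0,0,0,0,2.0,0,1,0,0,0,0,2.4,0,1,0,0,0,0,2.7,0,1,0,0,0,0,2.9,0,1,0,0,0,0,3.1,0,1,0,0,0,0,3.3,0,1]}}

```text
time: 26.6
tool_pos: [0.5041, -0.1068, 0.0165]
ee_rot: [-3.141, 0.001, 1.671]
wrist_force: [-5.3, -0.9, 6.6]
width: 0.0006
finger_force: 3.9
```

>>> {"name": "move_arm", "arguments": {"deltas": [0,0,0,0,0.2,0,1,0,0,0,0,0.4,0,1,0,0,0,0,0.6,0,1,0,0,0,0,0.8,0,1,0,0,0,0,0.8,0,1]}}

```text
time: 27.1
tool_pos: [0.5128, -0.1055, 0.0156]
ee_rot: [3.141, -0.0, 1.671]
wrist_force: [-0.0, 0.7, 0.1]
width: 0.0004
finger_force: 0.0
```

Run:
```python
from h import *
o=robot.get_obs();print(inplate(*o['tool_pos'][:2]),o['tool_pos'],o['width'],o['finger_force'],o['wrist_force'])
pdiscs(snap("wrist"));print();pdiscs(snap("scene"))
go((plate(-.03,.0825),.14,95.7))
```

```text
[-0.00250524  0.08376919] [ 0.51278721 -0.10549382  0.01560086] 0.0004182672831321075 0.0 [-0.01778935  0.69727735  0.13054148]
pdisc 0.0072 0.0878 r 0.0235 x -0.0157 0.0227 z 0.0223
pdisc 0.0406 0.0861 r 0.0166 x 0.0385 0.0491 z 0.0222

turn z 0.001 shift cm [ -0.13  -2.7  -12.45]
```

Third disc seated. Now the doors: first the right fin, pushing from its +y side.

>>> {"name": "move_arm", "arguments": {"deltas": [0,0,0,0,-2,0,1,0,0,0,0,-3,-5,1,0,0,0,0,-3,-10,1,0,0,0.1,3,-2,-12,1,0,0,0.2,7,-0.5,-12,1,0,0,0.242,11,0,-12,1,0,0,0.242,15,0,-12,1,0,0,0.242,16,0,-12,1]}}

```text
time: 28.0
tool_pos: [0.4956, 0.0569, 0.1358]
ee_rot: [-3.141, -0.002, 1.433]
wrist_force: [-0.8, -0.4, -0.9]
width: 0.0003
finger_force: 0.0
```

Run:
```python
from h import *
go((case(0,.006),.13,81.8),(case(0,.006),.085,81.8));print(robot.get_obs()['width'],robot.get_obs()['tool_pos'])
s=snap("top");pdiscs(s)
discs(snap("wrist"))
```

```text
turn z 0.005 shift cm [16.02 -0.66  0.58]
turn z 0.005 shift cm [16.02 -0.66  5.08]
0.0003499296606143352 [0.49560794 0.05687154 0.13578213]
```

>>> {"name": "move_arm", "arguments": {"deltas": [0,0,0.004,5,-0.2,0,1,0,0,0.004,10,-0.4,0,1,0,0,0.004,14,-0.6,0,1,0,0,0.004,16,-0.7,0,1,0,0,0.004,16,-0.7,0,1,0,0,0.004,16,-0.7,3,1,0,0,0.004,16,-0.7,5,1,0,0,0.004,16,-0.7,5,1]}}

```text
time: 28.9
tool_pos: [0.5099, 0.2098, 0.0822]
ee_rot: [-3.135, 0.004, 1.423]
wrist_force: [1.0, -0.2, -0.8]
width: 0.0006
finger_force: 0.0
```

Run:
```python
from h import *
o=robot.get_obs();print(incase(*o['tool_pos'][:2]),o['tool_pos'],o['wrist_force'])
go((case(0,-.125),.083,81.8),(case(0,-.133),.083,81.8))
```

```text
[-0.0001898  -0.00074187] [0.50990633 0.20979279 0.08220119] [ 0.99043828 -0.20848467 -0.83773372]
turn z -0.005 shift cm [-12.43   0.08  -0.08]
turn z -0.005 shift cm [-13.23   0.09  -0.08]
```

>>> {"name": "move_arm", "arguments": {"deltas": [0,0,0,-1.5,0,0,1,0,0,0,-3.3,0,0,1,0,0,0,-5.1,0,0,1,0,0,0,-6.9,0,0,1,0,0,0,-8.7,0,0,1,0,0,0,-10.4,0,0,1,0,0,0,-11.6,0,0,1,0,0,0,-12.4,0,0,1]}}

```text
time: 29.7
tool_pos: [0.4947, 0.0886, 0.0877]
ee_rot: [3.138, -0.001, 1.423]
wrist_force: [-0.1, 2.1, 1.6]
width: 0.0006
finger_force: 0.9
```

>>> {"name": "move_arm", "arguments": {"deltas": [0,0,0,-0.3,0,0,1,0,0,0,-0.6,0,0,1,0,0,0,-0.8,0,0,1,0,0,0,-0.8,0,0,1]}}

```text
time: 30.1
tool_pos: [0.4926, 0.0821, 0.0859]
ee_rot: [-3.141, 0.001, 1.425]
wrist_force: [0.7, -0.7, 0.2]
width: 0.0004
finger_force: 0.2
```

Run:
```python
from h import *
o=robot.get_obs();print(incase(*o['tool_pos'][:2]),o['tool_pos'],o['wrist_force'])
```

```text
[ 0.000932   -0.12960832] [0.49263658 0.08208384 0.08593136] [ 0.65566748 -0.74749951  0.15988647]
```

>>> {"name": "move_arm", "arguments": {"deltas": [0,0,0,-0.2,0,0,1,0,0,0,-0.4,0,0,1,0,0,0,-0.55,0,0,1,0,0,0,-0.7,0,0,1,0,0,0,-0.7,0,0,1]}}

```text
time: 30.6
tool_pos: [0.4922, 0.0797, 0.0859]
ee_rot: [3.141, -0.009, 1.426]
wrist_force: [3.1, 11.2, -0.8]
width: 0.0
finger_force: 5.9
```

Run:
```python
from h import *
o=robot.get_obs();print(incase(*o['tool_pos'][:2]),o['tool_pos'],o['wrist_force'])
go((case(0,-.120),.085,81.8),(case(0,-.120),.13,81.8),(case(0,.113),.13,81.8))
```

```text
[ 0.00082767 -0.13206854] [0.49218242 0.07966365 0.08590654] [ 3.13518028 11.21975802 -0.80764612]
turn z -0.001 shift cm [ 1.21 -0.08  0.09]
turn z -0.001 shift cm [ 1.21 -0.08 -4.41]
turn z -0.001 shift cm [24.51 -0.12 -4.41]
```

Right door against its stop at the expected position. Now the left fin from its −y side.

>>> {"name": "move_arm", "arguments": {"deltas": [0,0,0,2,0,0,1,0,0,0,3,0,-4.5,1,0,0,0,7,0,-4.5,1,0,0,0,12,0,-4.5,1,0,0,0,17,0,-4.5,1,0,0,0,21.5,0,-4.5,1,0,0,0,24,0,-4.5,1,0,0,0,24,0,-4.5,1]}}

```text
time: 31.4
tool_pos: [0.5259, 0.3153, 0.1296]
ee_rot: [-3.14, 0.001, 1.429]
wrist_force: [-0.1, -1.2, -0.4]
width: 0.0003
finger_force: 0.0
```

Run:
```python
from h import *
o=robot.get_obs();print(incase(*o['tool_pos'][:2]),o['tool_pos'],o['wrist_force'])
go((case(0,.115),.085,81.8),(case(0,.133),.085,81.8))
```

```text
[0.00064029 0.10598276] [0.52594995 0.3153079  0.12961901] [-0.12128906 -1.15916326 -0.44817586]
turn z 0.001 shift cm [ 0.9  -0.06  4.46]
turn z 0.001 shift cm [ 2.7  -0.06  4.46]
```

>>> {"name": "move_arm", "arguments": {"deltas": [0,0,0,0.5,0,2.5,1,0,0,0,0.5,0,4.5,1,0,0,0,0.5,0,4.5,1,0,0,0,1,0,4.5,1,0,0,0,1.5,0,4.5,1,0,0,0,2.0,0,4.5,1,0,0,0,2.4,0,4.5,1,0,0,0,2.6,0,4.5,1]}}

```text
time: 32.2
tool_pos: [0.5308, 0.3387, 0.0868]
ee_rot: [3.14, 0.0, 1.425]
wrist_force: [-0.8, -1.0, 0.1]
width: 0.0004
finger_force: 0.8
```

>>> {"name": "move_arm", "arguments": {"deltas": [0,0,0,0.2,0,0,1,0,0,0,0.35,0,0,1,0,0,0,0.5,0,0,1,0,0,0,0.5,0,0,1]}}

```text
time: 32.6
tool_pos: [0.531, 0.3419, 0.0862]
ee_rot: [-3.142, 0.003, 1.424]
wrist_force: [-0.4, -5.5, 2.9]
width: 0.0007
finger_force: 2.5
```

Run:
```python
from h import *
o=robot.get_obs();print(incase(*o['tool_pos'][:2]),o['tool_pos'],o['wrist_force'])
```

```text
[0.00188482 0.13303767] [0.53104058 0.34190869 0.08616335] [-0.35591066 -5.53291635  2.89324053]
```

>>> {"name": "move_arm", "arguments": {"deltas": [0,0,0,0.15,0,0,1,0,0,0,0.3,0,0,1,0,0,0,0.3,0,0,1]}}

```text
time: 32.9
tool_pos: [0.531, 0.342, 0.0862]
ee_rot: [-3.141, 0.009, 1.423]
wrist_force: [-2.8, -11.1, 5.8]
width: 0.0006
finger_force: 5.8
```

>>> {"name": "move_arm", "arguments": {"deltas": [0,0,0,-2.5,0,0,1,0,0,0,-3,0,-5,1,0,0,0,-3,0,-10,1,0,0,0,-5,-4,-13,1,0,0,0,-9,-7,-15,1,0,0,0,-13,-9,-15,1,0,0,0,-17,-11,-15,1,0,0,0,-21,-13,-15,1]}}

```text
time: 33.7
tool_pos: [0.3711, 0.1569, 0.2362]
ee_rot: [3.14, -0.001, 1.426]
wrist_force: [-0.3, -0.7, 1.0]
width: 0.0001
finger_force: 0.0
```

>>> {"name": "move_arm", "arguments": {"deltas": [0,0,0,-4,-1,0,1,0,0,0,-8,-2,0,1,0,0,0,-12,-3,0,1,0,0,0,-16,-4,0,1,0,0,0,-16,-4,0,1]}}

```text
time: 34.2
tool_pos: [0.3086, 0.002, 0.2362]
ee_rot: [3.14, 0.001, 1.416]
wrist_force: [-0.7, 0.3, -0.3]
width: 0.0007
finger_force: 0.0
```

Run:
```python
from h import *
s=snap("top");P=pts(s);k=(P[...,2]>.088)&(P[...,2]<.105);k[:200]=0;k[:,270:]=0;save(s,'t9.png')
n,l,st,c=cv2.connectedComponentsWithStats(k.astype(np.uint8))
for i in range(1,n):
  if st[i,4]>15: q=P[l==i].mean(0);print(st[i],q,incase(*q[:2]))
pdiscs(s,(.018,.030));print();pdiscs(snap("scene"),(.018,.030))
cv2.imwrite('pics/c9.png',cv2.resize(cv2.cvtColor(s['image'][205:335,70:420],cv2.COLOR_RGB2BGR),None,fx=2.28,fy=2.28,interpolation=cv2.INTER_CUBIC))
```

```text
[ 89 246  12  28 192] [0.53089152 0.35478768 0.09597867] [-9.96277309e-05  1.45763726e-01]
[231 263  10  28 167] [0.48860088 0.06327976 0.09666052] [-0.00038043 -0.14879575]
pdisc 0.0424 -0.0271 r 0.0155 x 0.0385 0.051 z 0.0205
pdisc 0.0428 0.0858 r 0.0157 x 0.0383 0.0518 z 0.0214
pdisc 0.0204 -0.0282 r 0.0178 x 0.0108 0.0238 z 0.021
pdisc 0.0186 0.031 r 0.0166 x 0.008 0.024 z 0.0209
pdisc 0.0198 0.0857 r 0.0163 x 0.0098 0.0238 z 0.0207

pdisc 0.0327 0.0854 r 0.0235 x 0.0252 0.0521 z 0.0208
pdisc 0.0327 0.0309 r 0.0231 x 0.0252 0.0519 z 0.021
pdisc 0.0321 -0.0295 r 0.0209 x 0.0239 0.0524 z 0.0209
```

View pics/c9.png

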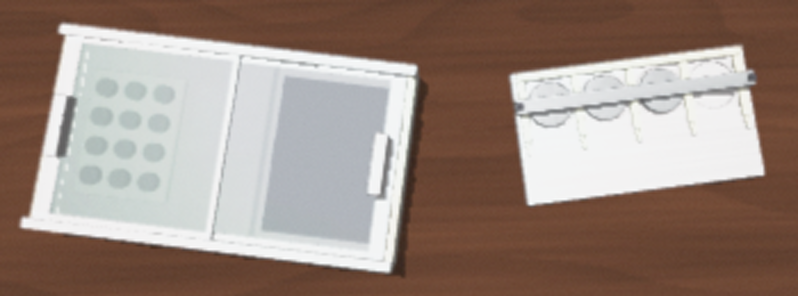

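The final view shows the mat empty, three discs flat in their pockets under the bar at (550,100), (605,97) and (660,92), and both doors shut with fins at (65,127) and (378,166). Each door read about 11 N against its stop, and the disc tops match the seated height.

```bash
python3 -c "
from bench import robot
print(robot.close_job())"
```

```text
the job is handed in; nothing more can be done
None
```

The job is handed in: all three discs that were in the case are seated flat in pockets 1, 2 and 3, both doors are pushed against their shut stops, and the arm never went near the bottles or beaker.

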